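# Run a stick along the window track to clear it

## Task

A bottle cap is stuck in the wide groove of the store's window track. Take the wooden stick out of its block, lower its end into the wide groove at the closed end, and run it slowly (about 4 cm a second) and straight along the groove, with its end kept low in the groove all the way to the open end, so that the cap is pushed out onto the bench. Then put the stick into the basin.

Things in the scene. Friction and masses are not known exactly. Their poses are not given: they have to be found in the camera images.
- stick_mid (a point): Centre of a round pale-wood stick, 20 mm thick, 110 mm long, 30 g, upright in a 30 mm deep, slightly loose hole in a wooden block 80 x 80 x 40 mm. This point is 55 mm above its lower end and 25 mm above the block; grip it about 20 mm above this point. Lift 30 mm to clear the hole. z runs up the stick. A like block near by carries a thicker candle stub (36 mm wide, 35 mm high): not wanted.
- stick_foot (a point): Centre of the lower end of the stick, 55 mm below stick_mid (end slightly bevelled).
- track: Aluminium window track, fixed, 240 mm long, 28 mm high, with two grooves open upwards. Origin: on the bench, mid-length, on the WIDE groove's centre line; x along it from closed end (-x) to open end (+x), z up. Wide groove: 44 mm wide, floor 6 mm above the bench, walls 8 mm thick; shut at x = -112 mm by a cross wall, open at x = +120 mm. A 14 mm narrow groove beside it (y = +37 mm) is not wanted.
- cap_mid (a point): Centre of a loose smooth dark plastic bottle cap, 35 mm in diameter and 16 mm high, 12 g, lying in the wide groove somewhere between x = -30 and +50 mm of the track (so there is room for the stick between the closed end and the cap); it slides easily along the groove when pushed.
- basin_in (a point): Centre of the inner floor of a round turquoise plastic basin, 5 mm above the bench; inside, the floor is about 140 mm across, the rim 66 mm above the bench and about 200 mm across. It stands loose, 450 g.
Mind the look-alikes: they are no part of the job. There is more than one size of the part that bears stick_mid; the job needs the larger.

How it is judged:
On the way, in this order (a step that is already met when the one before it is completed fails the run):
1. the stick's lower end is in the wide groove, below the wall tops, at the closed end, and stays in this stretch for a quarter of a second (moving slowly) (x of stick_foot in the frame of track between -0.12 and -0.068 m and y of stick_foot in the frame of track between -0.015 and 0.015 m and z of stick_foot in the frame of track between 0 and 0.019 m), for 0.25 s.
2. the stick's lower end is in the wide groove, below the wall tops, a quarter along, and stays in this stretch for a quarter of a second (moving slowly) (x of stick_foot in the frame of track between -0.06 and -0.03 m and y of stick_foot in the frame of track between -0.015 and 0.015 m and z of stick_foot in the frame of track between 0 and 0.019 m), for 0.25 s.
3. the stick's lower end is in the wide groove, below the wall tops, half-way along, and stays in this stretch for a quarter of a second (moving slowly) (x of stick_foot in the frame of track between -0.015 and 0.015 m and y of stick_foot in the frame of track between -0.015 and 0.015 m and z of stick_foot in the frame of track between 0 and 0.019 m), for 0.25 s.
4. the stick's lower end is in the wide groove, below the wall tops, three quarters along, and stays in this stretch for a quarter of a second (moving slowly) (x of stick_foot in the frame of track between 0.03 and 0.06 m and y of stick_foot in the frame of track between -0.015 and 0.015 m and z of stick_foot in the frame of track between 0 and 0.019 m), for 0.25 s.
5. the stick's lower end is in the wide groove, below the wall tops, at the open end, and stays in this stretch for a quarter of a second (moving slowly) (x of stick_foot in the frame of track between 0.075 and 0.13 m and y of stick_foot in the frame of track between -0.015 and 0.015 m and z of stick_foot in the frame of track between 0 and 0.019 m), for 0.25 s.
At the end, for the whole second after the job is handed in: The cap lies on the bench beyond the open end of the wide groove (its centre past the track's end by 5 mm or more); the stick lies or stands in the basin (its centre within 85 mm of the basin's middle and less than 85 mm above the bench) (x of cap_mid in the frame of track above 0.125 m and height (world z) of cap_mid below 0.03 m and horizontal distance between stick_mid and basin_in below 0.085 m and height (world z) of stick_mid below 0.085 m); the robot touches nothing.
It also fails if it takes over 54 s, if anything falls off the work surface, if the arm or the gripper's body presses on something with over 40 N, if the wrist force passes 120 N, or if a joint passes its speed limit or range.

## Robot

A 7-joint arm with a two-finger parallel gripper is mounted at the origin on the work surface. World frame = base frame: x ahead of the robot, y to its left, z up, the work surface at z = 0. Lengths are in m, angles in rad, forces in N, time in s.
With the tool pointing down it reaches from about 0.425 to 0.825 m from the base axis. Payload 3.6 kg.
Tool frame: the origin (TCP) lies at the very end of the fingers, on their centre line; the grasp point (between the pads) lies 19 mm behind it; x points along the fingers, z is the direction in which the jaws open and shut, and the axes are right-handed (so a half turn about x gives the same grasp; the last joint's range is limited). The gripper opens to 85 mm and grips with 20 to 120 N. Pads are 22 mm wide; open, the fingers measure 114 mm over their backs; the gripper's body (76 mm by 85 mm) begins 54 mm behind the grasp point. The pads swing forward as they close: fully open they stand 13 mm farther back than shut.
Start: joints at [-1.337, 0.615, -0.013, 1.423, 0.008, 1.103, -0.04], TCP at [0.168, 0.628, 0.231] pointing down, gripper open.
Joint ranges: [-3.12, 3.12], [-0.3, 2.06], [-1.34, 1.32], [0.26, 2.42], [-1.36, 4.5], [0.01, 1.98], [-2.84, 2.84]. Speed limits (rad/s): [2.79, 2.79, 3.14, 3.14, 3.14, 3.14, 3.14].

## Interface

Orientations are given as a 3x3 rotation matrix whose columns are the frame's x, y, z axes.
In Python, from station import arm, cams, order gives the robot as it stands.
- The arm moves only by the shell command python3 -m pendant 'ROWS'. ROWS is JSON, a list of rows, each a list of 3 entries, a list of its own where there are three numbers: the shift along the tool's x, y, z in m, then the turn, a rotation vector about the tool's x, y, z in rad, then the opening, from 0 (shut) to 1 (fully open). In form: [[[dx, dy, dz], [rx, ry, rz], hand], ...]. A call has 1 to 12 rows; each row shifts and turns the commanded pose from where the row before left it, along the tool's axes as they then stand; what a row does not reach is not made up. A row lasts 1/10 s, in which the tool goes at most 50 mm and 8.59 degrees, less where a joint would pass 70% of its speed; a pose out of reach is approached as far as the arm can. A call is refused whole if a number of a shift passes 0.05 or a number of a turn 0.15, either way. A call with a gripper value outside its range is refused whole. The fingers move at their own pace and stop on an object; the grip force is fixed at half the most. Time passes only in rows, so rows that do not move let the fingers close. It gives the time, the measured TCP pose, the force and the opening at its end, in the units of the state.
- arm.get_obs(): the state, without advancing time (a new reading comes with each control period).
- cams.grab_frame(name): name is "side" or "top" or "wrist"; returns a dict with "color" (480x640x3 uint8, red, green, blue), "intrinsics" (3x3 intrinsics, pixels), "eye" and "orientation" of the camera in the world. Camera axes: x right, y up, looking along -z (the intrinsics and any distortion apply to the point x, -y, -z); pixel columns grow to the right and rows downward; lengths in m; the calibration is good to about 2 mm. A picture is of the moment at which its call begins. There is no depth.
- order.sign_off(): hands the job in, once; it reports no verdict.
The state is a dict: "time": time; "joint_pos": joint angles; "joint_vel": joint speeds; "effort": joint torques, N m; "tool_pos": TCP position; "orientation": TCP orientation; "ft_force": force on the tool from outside, world axes, zero at the start; "wrist_torque": the same for the moment, N m; "finger_gap": finger opening in m.
Only numpy, scipy, OpenCV 4.12 (cv2) and the standard library are available. Lean on these libraries where they do the work, as an engineer would, in place of code of your own. Each camera call takes 0.05 s, during which the arm holds its last target.

## Working session

There is one attempt and no reset: what is moved stays moved. The work goes in short steps, Python scripts to look and compute and a shell command to move; the robot and the scene stay as the last step left them, time stands still between calls to the robot, and variables do not carry over. Pictures are saved under pics/ and viewed, and the job is handed in when it is done.

```bash
ls; mkdir -p pics; python3 - <<'E'
from station import arm, cams, order
import cv2
o=arm.get_obs(); print(o['time'],o['tool_pos'],o['orientation'],o['finger_gap'],o['ft_force'])
for n in ['side','top']:
    f=cams.grab_frame(n); cv2.imwrite(f'pics/{n}0.png',f['color'][:,:,::-1]); print(n,f['intrinsics'],f['eye'],f['orientation'],[k for k in f])
E
```

```text
pics
0.0 [0.16736288 0.6272931  0.23011552] [[-6.85143789e-04 -9.66207792e-01  2.57763523e-01]
 [-2.51782354e-03  2.57764433e-01  9.66204511e-01]
 [-9.99996596e-01  1.29859539e-05 -2.60934642e-03]] 0.08542290120902105 [ 0.3499639   0.84267618 -0.17953944]
side [[559.77493778   0.         319.31395944]
 [  0.         559.77493778 244.54588671]
 [  0.           0.           1.        ]] [-0.06196099 -0.93393144  0.66333424] [[ 0.85120418  0.24976179 -0.4615956 ]
 [-0.52468795  0.42575966 -0.73717791]
 [ 0.0124099   0.86968256  0.4934554 ]] ['color', 'intrinsics', 'eye', 'orientation']
top [[533.89677997   0.         335.14564582]
 [  0.         533.89677997 241.76815433]
 [  0.           0.           1.        ]] [ 0.43763857 -0.05099953  1.10874375] [[-0.01150143  0.99793542 -0.0631871 ]
 [-0.99974078 -0.01271798 -0.01888477]
 [-0.01964939  0.06295351  0.99782301]] ['color', 'intrinsics', 'eye', 'orientation']
```

View pics/top0.png

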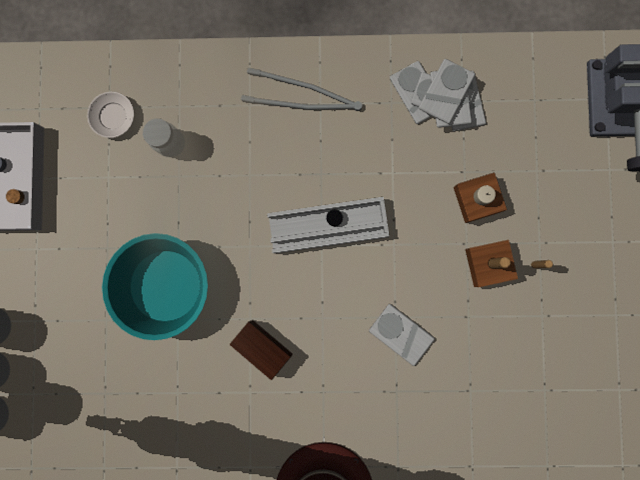

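View pics/side0.png

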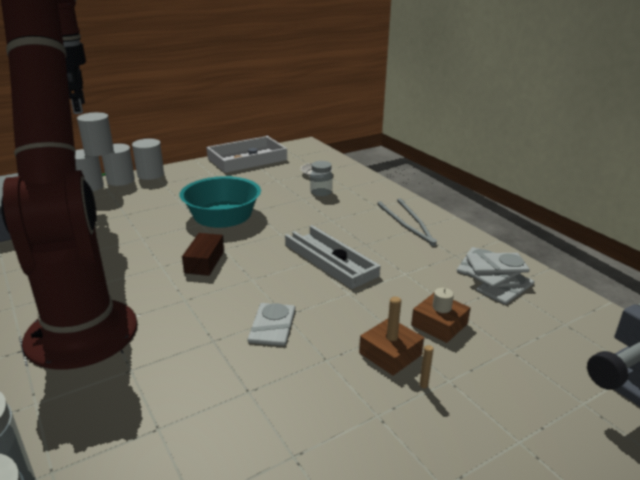

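The top view shows the candidates. The stick in the block is at about (504,263), a thinner free stick stands at (543,265), and the candle stub in the second block is at (485,195). The stick in the block fits the description, so I'll confirm it in enlarged crops.

```bash
python3 - <<'E'
import cv2,numpy as np
t=cv2.imread('pics/top0.png'); s=cv2.imread('pics/side0.png')
def crop(im,x0,y0,w,h,k): return cv2.resize(im[y0:y0+h,x0:x0+w],None,fx=k,fy=k,interpolation=cv2.INTER_CUBIC)
cv2.imwrite('pics/c1.png',crop(t,450,165,130,130,4.5))
cv2.imwrite('pics/c2.png',crop(t,260,185,140,80,5.5))
cv2.imwrite('pics/c3.png',crop(s,275,220,200,180,3.3))
E
```

```text
(no output)
```

View pics/c1.png

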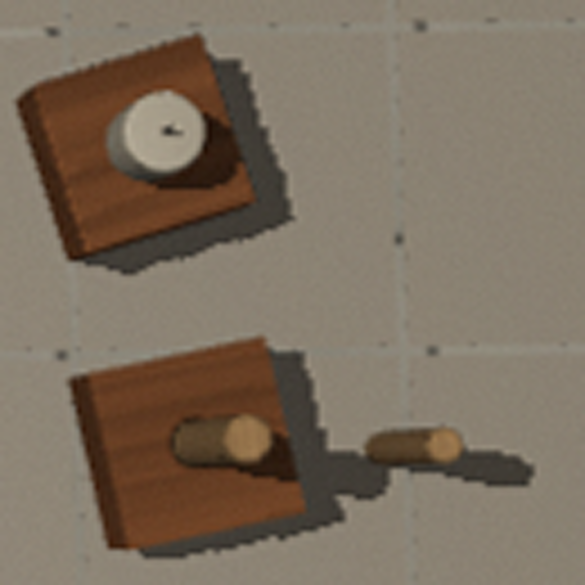

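View pics/c2.png

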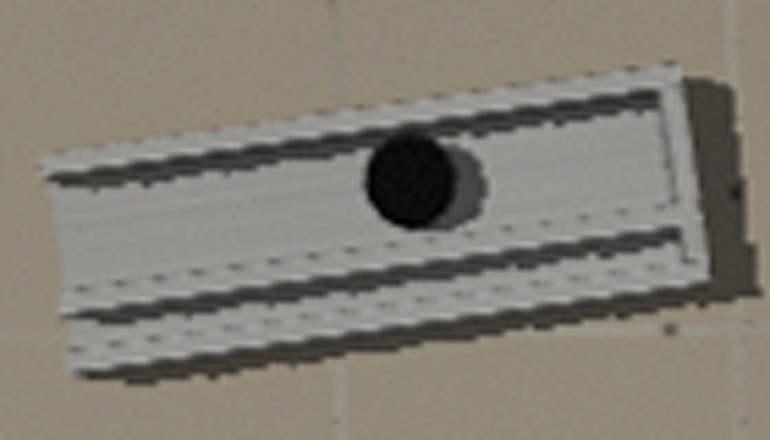

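View pics/c3.png

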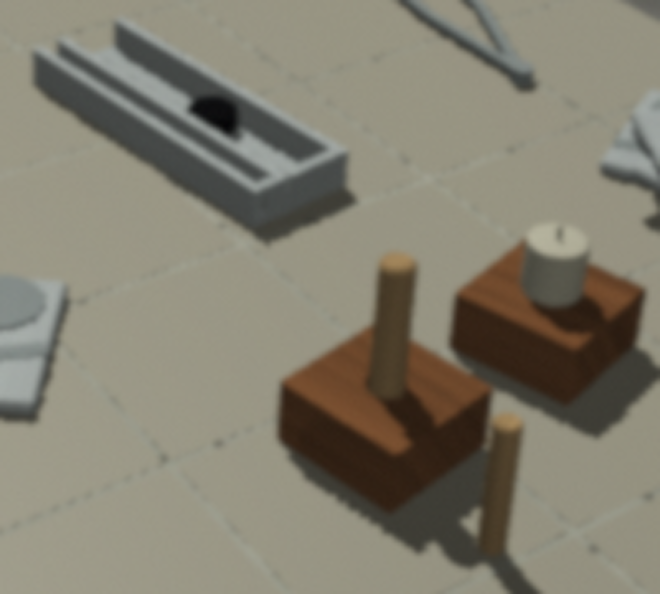

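```bash
cat > h.py <<'E'
import numpy as np
C={'side':(559.77493778,319.31395944,244.54588671,[-0.06196099,-0.93393144,0.66333424],[[0.85120418,0.24976179,-0.4615956],[-0.52468795,0.42575966,-0.73717791],[0.0124099,0.86968256,0.4934554]]),
'top':(533.89677997,335.14564582,241.76815433,[0.43763857,-0.05099953,1.10874375],[[-0.01150143,0.99793542,-0.0631871],[-0.99974078,-0.01271798,-0.01888477],[-0.01964939,0.06295351,0.99782301]])}
def p2w(c,u,v,z):
    f,cx,cy,e,R=C[c]; e=np.array(e)
    d=np.array(R)@np.array([(u-cx)/f,-(v-cy)/f,-1]); return e+d*(z-e[2])/d[2]
def w2p(c,P):
    f,cx,cy,e,R=C[c]; q=np.array(R).T@(np.array(P)-np.array(e)); return np.array([cx+f*q[0]/-q[2],cy-f*q[1]/-q[2]])
def cr(x0,y0,k,u,v): return x0+(u+.5)/k-.5,y0+(v+.5)/k-.5
E
python3 - <<'E'
from h import *
np.set_printoptions(precision=4,suppress=True)
st=p2w('top',*cr(450,165,4.5,248,440),.120); print('sticktop',st)
print('stick side',p2w('side',*cr(275,220,3.3,397,262),.120))
# block top corners
for a in [(262,340),(304,510)]: print('blk',p2w('top',*cr(450,165,4.5,*a),.04))
K=dict(UL=(45,163),UR=(678,68),LR=(708,277),LL=(72,355))
W={k:p2w('top',*cr(260,185,5.5,*v),.028) for k,v in K.items()}; print(W)
print('cap',p2w('top',*cr(260,185,5.5,410,180),.022))
ux=W['UL']-W['UR'];print('len',np.linalg.norm(ux),'wid',np.linalg.norm(W['UR']-W['LR']),np.linalg.norm(W['UL']-W['LL']))
ux2=W['LL']-W['LR'];print(np.degrees(np.arctan2(ux[1],ux[0])),np.degrees(np.arctan2(ux2[1],ux2[0])))
S={k:p2w('side',*cr(275,220,3.3,*v),.028) for k,v in dict(UR=(346,155),LR=(257,190),LL=(36,53),UL=(118,22)).items()};print(S)
# basin rim centre
print('basin',p2w('top',155.5,286.5,.066),p2w('side',221,194,.066))
E
```

```text
sticktop [ 0.4583 -0.3439  0.12  ]
stick side [ 0.4586 -0.345   0.12  ]
blk [ 0.5041 -0.3752  0.04  ]
blk [ 0.4288 -0.3912  0.04  ]
{'UL': array([0.5641, 0.1063, 0.028 ]), 'UR': array([ 0.5962, -0.1288,  0.028 ]), 'LR': array([ 0.5185, -0.1385,  0.028 ]), 'LL': array([0.4927, 0.0965, 0.028 ])}
cap [ 0.5566 -0.0289  0.022 ]
len 0.23722877045375773 wid 0.07831576834985171 0.07209643488712994
97.781017451969 96.27487064235945
{'UR': array([ 0.5937, -0.1326,  0.028 ]), 'LR': array([ 0.5196, -0.1376,  0.028 ]), 'LL': array([0.4857, 0.0916, 0.028 ]), 'UL': array([0.5609, 0.1029, 0.028 ])}
basin [0.4203 0.3219 0.066 ] [0.4173 0.3088 0.066 ]
```

```bash
cat >> h.py <<'E'
TC=np.array([0.549,-0.0165]);TA=np.radians(97.9)
def tr(x,y,z=0,c=None,a=None):
    c=TC if c is None else c; a=TA if a is None else a
    return np.array([c[0]+x*np.cos(a)-y*np.sin(a),c[1]+x*np.sin(a)+y*np.cos(a),z])
def wt(p,c=None,a=None):
    d=np.array(p)[:2]-TC; return np.array([d@[np.cos(TA),np.sin(TA)],d@[-np.sin(TA),np.cos(TA)]])
E
cat > ov.py <<'E'
import cv2,sys
from h import *
outs=[]
for n,(x0,y0,w,h,k) in {'top':(255,185,150,80,5),'side':(275,220,120,80,5)}.items():
    im=cv2.imread(f'pics/{n}0.png'); im=cv2.resize(im[y0:y0+h,x0:x0+w],None,fx=k,fy=k,interpolation=cv2.INTER_CUBIC)
    def L(a,b,c):
        q=[tuple(int(round(((w2p(n,p)[i]-o+.5)*k-.5))) for i,o in((0,x0),(1,y0))) for p in (a,b)]
        cv2.line(im,*q,c,1)
    for y in(-.030,-.022,.022,.030): L(tr(-.12,y,.028),tr(.12,y,.028),(0,0,255))
    L(tr(-.112,0,.006),tr(.12,0,.006),(0,255,0))
    for x in(-.12,.12): L(tr(x,-.03,.028),tr(x,.03,.028),(255,0,0))
    L(tr(-.112,-.022,.028),tr(-.112,.022,.028),(255,0,0))
    if im.shape[1]<750: im=cv2.copyMakeBorder(im,0,0,0,750-im.shape[1],cv2.BORDER_CONSTANT)
    outs.append(im[:300] if n=='side' else im[:300])
cv2.imwrite(sys.argv[1],np.vstack(outs))
E
python3 ov.py pics/ov1.png
```

```text
(no output)
```

View pics/ov1.png

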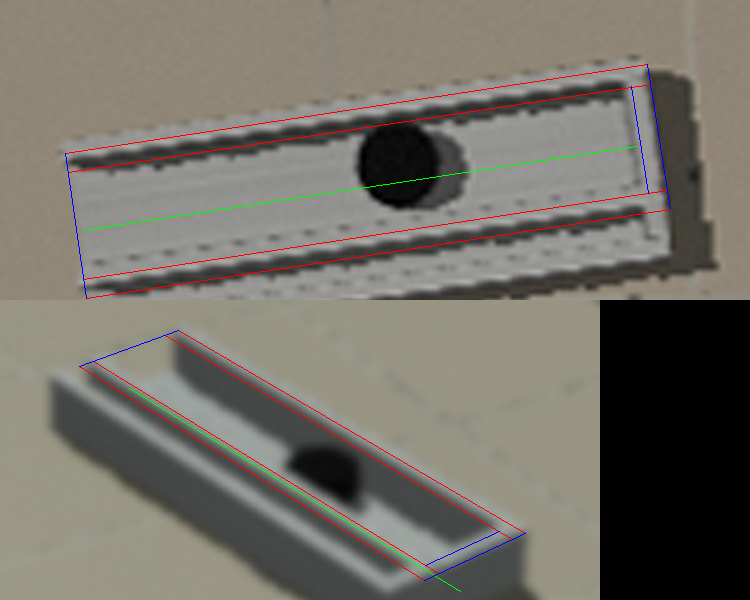

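```bash
python3 -m pendant '[[[0,0,0],[0.147,0,0],1],[[0,0,0],[0.147,0,0],1],[[0,0,0],[0.147,0,0],1],[[0,0,0],[0.147,0,0],1],[[0,0,0],[0.147,0,0],1],[[0,0,0],[0.147,0,0],1],[[0,0,0],[0.147,0,0],1],[[0,0,0],[0.147,0,0],1]]'
python3 - <<'E'
from h import *
from station import arm
o=arm.get_obs();p,R=o['tool_pos'],o['orientation'];print(o['time'],p,R,o['joint_pos'])
for q in ((.55,.1,p[2]),(.4585,-.3445,.2)):
    print(R.T@(np.array(q)-p)); p=np.array(q)
for n,a in (('decoy base',(380,447,0)),('candle',(165,132,.075))): print(n,p2w('top',*cr(450,165,4.5,*a[:2]),a[2]))
E
```

```text
time: 0.9
tool_pos: [0.1673, 0.6276, 0.2306]
orientation: [[-0.001, -0.128, 0.992], [-0.001, 0.992, 0.128], [-1.0, -0.001, -0.001]]
ft_force: [0.7, 0.8, 0.0]
finger_gap: 0.0857
0.9 [0.16729997 0.62762515 0.23061942] [[-5.30730638e-04 -1.27813932e-01  9.91798022e-01]
 [-1.41944195e-03  9.91797259e-01  1.27813075e-01]
 [-9.99998852e-01 -1.33996540e-03 -7.07801649e-04]] [-1.51396336  0.6299087   0.30334489  1.43098814 -0.19761607  1.11216183
 -1.04937568]
[ 5.45822637e-04 -5.72211571e-01  3.12123738e-01]
[ 0.03129889 -0.42911788 -0.14754076]
decoy base [ 0.45683851 -0.43943105  0.        ]
candle [ 0.59234715 -0.32582438  0.075     ]
```

```bash
python3 -m pendant '[[[0,-0.041,0.022],[0,0,0],1],[[0,-0.041,0.022],[0,0,0],1],[[0,-0.041,0.022],[0,0,0],1],[[0,-0.041,0.022],[0,0,0],1],[[0,-0.041,0.022],[0,0,0],1],[[0,-0.041,0.022],[0,0,0],1],[[0,-0.041,0.022],[0,0,0],1],[[0,-0.041,0.022],[0,0,0],1],[[0,-0.041,0.022],[0,0,0],1],[[0,-0.041,0.022],[0,0,0],1],[[0,-0.041,0.022],[0,0,0],1],[[0,-0.041,0.022],[0,0,0],1]]'
```

```text
time: 2.1
tool_pos: [0.4955, 0.1741, 0.2311]
orientation: [[-0.001, -0.134, 0.991], [0.0, 0.991, 0.134], [-1.0, 0.0, -0.001]]
ft_force: [0.2, 0.7, 0.1]
finger_gap: 0.0853
```

```bash
python3 -m pendant '[[[0,-0.045,0.01],[0,0,0],1],[[0,-0.045,0.01],[0,0,0],1],[[0,0,0],[0,0,0],1],[[0,0,0],[0,0,0],1]]'
python3 - <<'E'
from station import arm,cams
import cv2
f=cams.grab_frame('wrist'); cv2.imwrite('pics/w1.png',f['color'][:,:,::-1])
o=arm.get_obs();print(o['joint_pos'],o['tool_pos']);print(repr(f['intrinsics']),repr(f['eye']),repr(f['orientation']))
E
```

```text
time: 2.5
tool_pos: [0.5267, 0.0877, 0.231]
orientation: [[-0.001, -0.13, 0.992], [-0.0, 0.992, 0.13], [-1.0, -0.0, -0.001]]
ft_force: [-0.8, 1.2, -0.2]
finger_gap: 0.0857
[-0.46110237  0.45415313  0.37290133  1.7682701  -0.19785551  0.95725847
  0.126214  ] [0.52632009 0.08979283 0.2308402 ]
array([[421.48196518,   0.        , 326.52239558],
       [  0.        , 421.48196518, 245.46813536],
       [  0.        ,   0.        ,   1.        ]]) array([0.51492405, 0.17171649, 0.37330137]) array([[ 9.91505759e-01, -1.23028805e-01, -4.21929371e-02],
       [ 1.30062662e-01,  9.37418378e-01,  3.23002306e-01],
       [-1.86152891e-04, -3.25746372e-01,  9.45457173e-01]])
```

View pics/w1.png

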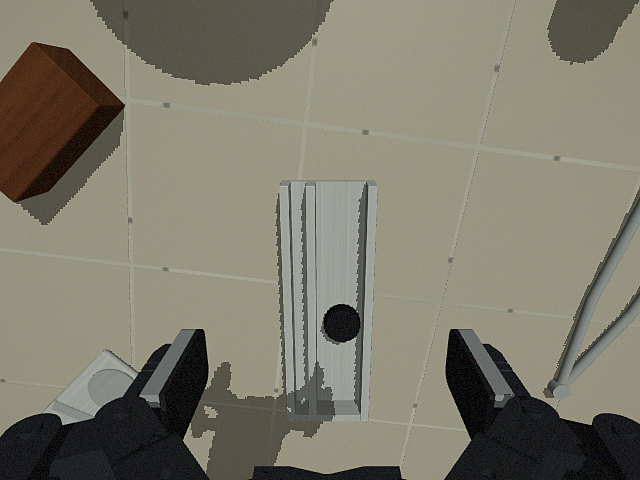

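```bash
python3 - <<'E'
import cv2,numpy as np
s=cv2.imread('pics/w1.png')
a=cv2.resize(s[170:240,270:390],None,fx=6,fy=6,interpolation=cv2.INTER_CUBIC)
b=cv2.resize(s[375:430,270:390],None,fx=5,fy=5,interpolation=cv2.INTER_CUBIC)
cv2.imwrite('pics/wa.png',a);cv2.imwrite('pics/wb.png',b)
E
```

```text
(no output)
```

View pics/wa.png

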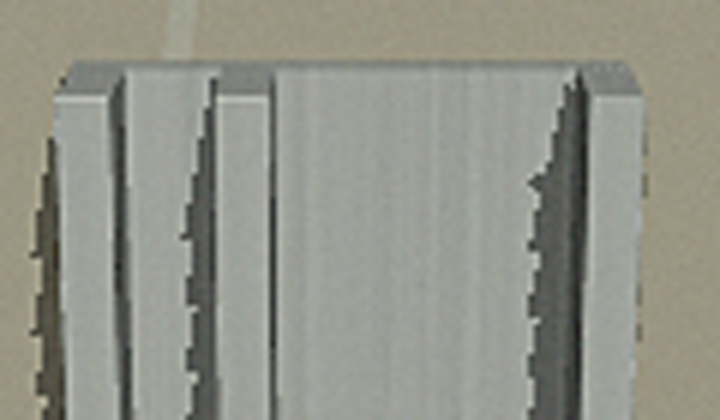

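View pics/wb.png

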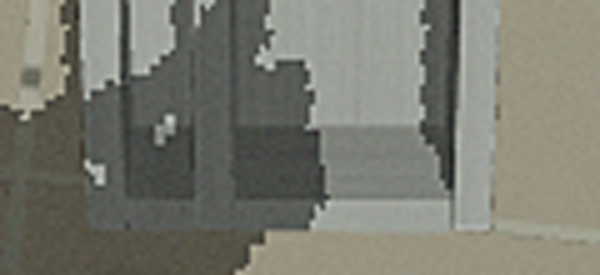

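```bash
cat >> h.py <<'E'
C['w1']=(421.48196518,326.52239558,245.46813536,[0.51492405,0.17171649,0.37330137],[[9.91505759e-01,-1.23028805e-01,-4.21929371e-02],[1.30062662e-01,9.37418378e-01,3.23002306e-01],[-1.86152891e-04,-3.25746372e-01,9.45457173e-01]])
E
python3 - <<'E'
from h import *
from scipy.optimize import least_squares
np.set_printoptions(precision=4,suppress=True)
A=[((269,95),.12,.022),((590,95),.12,-.022),((643,95),.12,-.03),((217,95),.12,.03)]
B=[((234,198),-.112,.022),((453,198),-.112,-.022),((492,229),-.12,-.03)]
obs=[(cr(270,170,6,*p),x,y) for p,x,y in A]+[(cr(270,375,5,*p),x,y) for p,x,y in B]
W=[(p2w('w1',*p,.028)[:2],x,y) for p,x,y in obs]
r=lambda q:np.concatenate([w-tr(x,y,0,q[:2],q[2])[:2] for w,x,y in W])
s=least_squares(r,[.55,-.017,1.7]);print(s.x,np.degrees(s.x[2]),s.fun.reshape(-1,2)*1000)
c=p2w('w1',342,323,.022);print('cap',c)
E
```

```text
[ 0.551  -0.0115  1.7003] 97.41952536731367 [[-0.0936 -0.1491]
 [ 0.0882 -0.0821]
 [-0.6111 -0.166 ]
 [ 0.7418 -0.0473]
 [-0.0717  0.005 ]
 [-0.0528  0.0562]
 [-0.0009  0.3833]]
cap [ 0.5551 -0.0229  0.022 ]
```

```bash
cat >> h.py <<'E'
TC=np.array([0.5505,-0.0135]);TA=np.radians(97.45)
np.set_printoptions(precision=4,suppress=True)
def go(*q):
    from station import arm
    o=arm.get_obs();p,R=o['tool_pos'],o['orientation'];print(o['time'],p,'z az',np.degrees(np.arctan2(R[1,2],R[0,2])),'tilt',R[2,1],R[2,2],'F',o['ft_force'],'gap',o['finger_gap'],'\n tool shift',R.T@(np.array(q)-p))
E
python3 -c "
from h import *
go(.4585,-.3443,.2)"
```

```text
2.55 [0.5263 0.0898 0.2308] z az 7.685033564581134 tilt 0.0009155566051078531 -0.001306182470160737 F [-0.1087  0.5079  0.4124] gap 0.08567628245034353 
 tool shift [ 0.0306 -0.4212 -0.1252]
```

```bash
python3 -m pendant '[[[0.003,-0.042,-0.0125],[0,0,0],1],[[0.003,-0.042,-0.0125],[0,0,0],1],[[0.003,-0.042,-0.0125],[0,0,0],1],[[0.003,-0.042,-0.0125],[0,0,0],1],[[0.003,-0.042,-0.0125],[0,0,0],1],[[0.003,-0.042,-0.0125],[0,0,0],1],[[0.003,-0.042,-0.0125],[0,0,0],1],[[0.003,-0.042,-0.0125],[0,0,0],1],[[0.003,-0.042,-0.0125],[0,0,0],1],[[0.003,-0.042,-0.0125],[0,0,0],1],[[0,0,0],[0,0,0],1],[[0,0,0],[0,0,0],1]]'
python3 - <<'E'
from h import *
from station import cams
import cv2
f=cams.grab_frame('wrist'); cv2.imwrite('pics/w2.png',f['color'][:,:,::-1])
print(repr(f['eye']),repr(f['orientation']))
C['w2']=C['w1'][:3]+(f['eye'],f['orientation'])
print('expect top',w2p('w2',[.4585,-.3443,.12]),'block ctr',w2p('w2',[.4585,-.3443,.04]))
go(.4585,-.3443,.066)
E
```

```text
time: 3.75
tool_pos: [0.4596, -0.3427, 0.2007]
orientation: [[-0.001, -0.134, 0.991], [0.002, 0.991, 0.134], [-1.0, 0.002, -0.0]]
ft_force: [0.2, 1.4, 0.0]
finger_gap: 0.0853
array([ 0.4473, -0.259 ,  0.3432]) array([[ 0.9909, -0.1269, -0.0441],
       [ 0.1343,  0.9374,  0.3212],
       [ 0.0006, -0.3242,  0.946 ]])
expect top [325.6323 261.2741] block ctr [325.7851 222.739 ]
3.8 [ 0.4603 -0.3413  0.2008] z az 7.864298446738553 tilt 0.002418101214569156 0.0002695990972910832 F [-0.0806 -0.2062  0.1959] gap 0.0857172841287541 
 tool shift [ 0.1348 -0.0031 -0.0022]
```

View pics/w2.png

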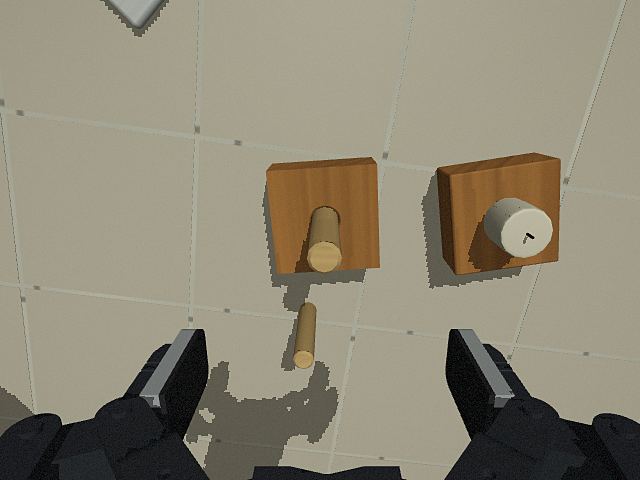

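The picture shows the thick stick in its block at (324,257), within 2 mm of where I predicted it. The thin decoy is at (304,358) and the candle at (525,235), both clear of the finger paths. I'll descend now.

```bash
python3 -m pendant '[[[0.035,-0.0015,-0.002],[0,0,0],1],[[0.035,0,0],[0,0,0],1],[[0.035,0,0],[0,0,0],1],[[0.02,0,0],[0,0,0],1],[[0.01,0,0],[0,0,0],1],[[0,0,0],[0,0,0],1],[[0,0,0],[0,0,0],0],[[0,0,0],[0,0,0],0],[[0,0,0],[0,0,0],0],[[0,0,0],[0,0,0],0],[[0,0,0],[0,0,0],0],[[0,0,0],[0,0,0],0]]'; python3 -m pendant '[[[0,0,0],[0,0,0],0],[[0,0,0],[0,0,0],0],[[0,0,0],[0,0,0],0],[[0,0,0],[0,0,0],0]]'
```

```text
time: 5.0
tool_pos: [0.4575, -0.3459, 0.067]
orientation: [[0.001, -0.133, 0.991], [-0.001, 0.991, 0.133], [-1.0, -0.001, 0.001]]
ft_force: [-0.6, 0.7, 4.2]
finger_gap: 0.0187
time: 5.4
tool_pos: [0.4575, -0.3459, 0.067]
orientation: [[0.001, -0.133, 0.991], [-0.001, 0.991, 0.133], [-1.0, -0.001, 0.001]]
ft_force: [-0.3, 0.4, 6.0]
finger_gap: 0.0186
```

```bash
python3 -m pendant '[[[-0.008,0,0],[0,0,0],0],[[-0.01,0,0],[0,0,0],0],[[-0.01,0,0],[0,0,0],0],[[-0.015,0,0],[0,0,0],0],[[-0.025,0,0],[0,0,0],0],[[-0.025,0,0],[0,0,0],0],[[0,0,0],[0,0,0],0],[[0,0,0],[0,0,0],0]]'
python3 - <<'E'
from h import *
from station import cams
import cv2
for n in('wrist','side'):
    f=cams.grab_frame(n); cv2.imwrite(f'pics/{n}3.png',f['color'][:,:,::-1])
    if n=='wrist': print(repr(f['eye']),repr(f['orientation'])); C['w2']=C['w1'][:3]+(f['eye'],f['orientation'])
s=cv2.imread('pics/side3.png'); cv2.imwrite('pics/side3c.png',cv2.resize(s[170:400,330:470],None,fx=2.6,fy=2.6,interpolation=cv2.INTER_CUBIC))
go(*tr(-.09,0,.125))
E
```

```text
time: 6.2
tool_pos: [0.4572, -0.3454, 0.16]
orientation: [[0.001, -0.134, 0.991], [-0.0, 0.991, 0.134], [-1.0, -0.0, 0.001]]
ft_force: [0.3, 0.3, -0.7]
finger_gap: 0.0188
array([ 0.4448, -0.2615,  0.3023]) array([[ 0.991 , -0.1259, -0.0449],
       [ 0.1336,  0.9369,  0.323 ],
       [ 0.0014, -0.3261,  0.9453]])
6.3 [ 0.4566 -0.3447  0.1585] z az 7.685311597837227 tilt 0.0017627348002354775 -0.0015797296631809067 F [ 0.1955  0.3212 -0.0317] gap 0.018529552708772358 
 tool shift [0.0337 0.2256 0.137 ]
```

View pics/wrist3.png

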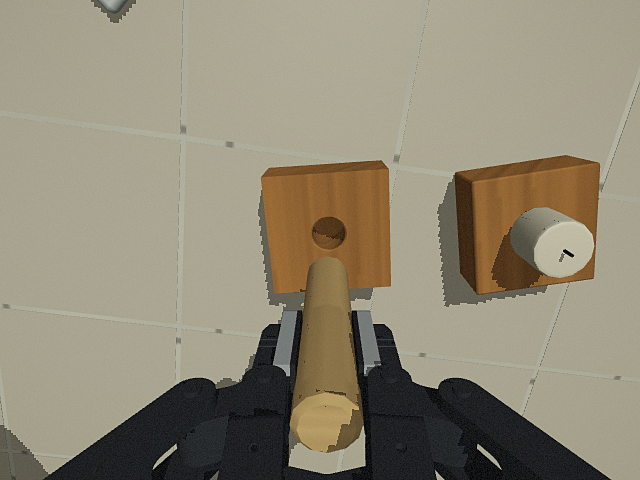

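View pics/side3c.png

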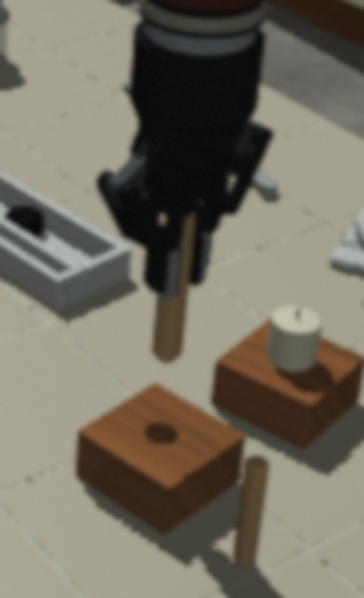

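```bash
python3 - <<'E'
from h import *
C['w2']=C['w1'][:3]+([0.4448,-0.2615,0.3023],[[0.991,-0.1259,-0.0449],[0.1336,0.9369,0.323],[0.0014,-0.3261,0.9453]])
t=np.array([.4566,-.3447,.1585])
u=np.array([-.13,.99,0])
for d in(.053,.057,.061): 
  f=t-[0,0,d];print(d,'foot far edge w',w2p('w2',f+.01*u),'side foot',w2p('side',f), 'top', w2p('w2',f+[0,0,.11]))
print(p2w('side',394,303,.1015),p2w('w2',326,257,.1015)-.01*u, p2w('w2',326,423,.2115))
E
```

```text
0.053 foot far edge w [327.1984 257.1396] side foot [393.2325 306.3341] top [328.2812 442.3561]
0.057 foot far edge w [327.1754 254.3638] side foot [393.0499 308.2535] top [328.2017 430.9265]
0.061 foot far edge w [327.1532 251.6844] side foot [392.868 310.165] top [328.1272 420.2355]
[ 0.4675 -0.3334  0.1015] [ 0.4562 -0.3462  0.1015] [ 0.4557 -0.3422  0.2115]
```

```bash
python3 -m pendant '[[[0,0.0376,0.0228],[0,0,0],0],[[0,0.0376,0.0228],[0,0,0],0],[[0,0.0376,0.0228],[0,0,0],0],[[0.01,0.0376,0.0228],[0,0,0],0],[[0.01,0.0376,0.0228],[0,0,0],0],[[0.01,0.0376,0.0228],[0,0,0],0],[[0,0,0],[0,0,0],0],[[0,0,0],[0,0,0],0],[[0,0,0],[0,0,0],0]]'
python3 - <<'E'
from h import *
from station import cams
import cv2
f=cams.grab_frame('wrist'); cv2.imwrite('pics/wrist4.png',f['color'][:,:,::-1])
print(repr(f['eye']),repr(f['orientation']))
from station import arm
C['w2']=C['w1'][:3]+(f['eye'],f['orientation'])
go(*tr(-.09,0,.071))
t=arm.get_obs()['tool_pos'];print('track xy',wt(t),'foot far edge px',w2p('w2',t-[0,0,.057]+.01*np.array([-.13,.99,0])))
for x,y in((-.112,-.022),(-.112,.022),(.12,.022),(.12,-.022)):print(w2p('w2',tr(x,y,.028)))
E
```

```text
time: 7.2
tool_pos: [0.5617, -0.1051, 0.1288]
orientation: [[-0.002, -0.132, 0.991], [-0.001, 0.991, 0.132], [-1.0, -0.001, -0.002]]
ft_force: [1.0, -0.3, -0.2]
finger_gap: 0.0185
array([ 0.5499, -0.0211,  0.271 ]) array([[ 0.9913, -0.1249, -0.042 ],
       [ 0.1317,  0.9369,  0.3239],
       [-0.0011, -0.3266,  0.9451]])
7.25 [ 0.5618 -0.1057  0.1291] z az 7.506133272105876 tilt -0.0011310793178584445 -0.0012544313727623202 F [-0.7131 -0.0291 -1.0217] gap 0.018426588907572407 
 tool shift [0.0581 0.0029 0.0008]
track xy [-0.0929  0.0007] foot far edge px [328.2709 258.0367]
[364.2273 276.6211]
[293.9471 276.4556]
[ 281.9029 -202.3881]
[ 380.4984 -202.1979]
```

View pics/wrist4.png

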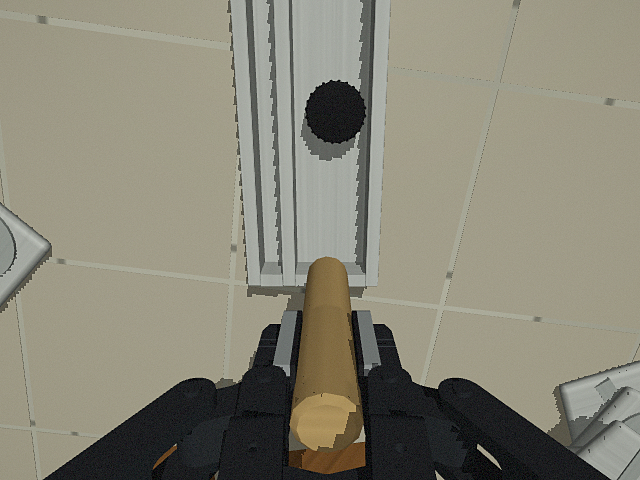

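```bash
python3 -m pendant '[[[0.015,0.002,0.001],[0,0,0],0],[[0.015,0,0],[0,0,0],0],[[0.01,0,0],[0,0,0],0],[[0.01,0,0],[0,0,0],0],[[0.005,0,0],[0,0,0],0],[[0.004,0,0],[0,0,0],0],[[0,0,0],[0,0,0],0],[[0,0,0],[0,0,0],0],[[0,0,0],[0,0,0],0],[[0,0,0],[0,0,0],0]]'
python3 - <<'E'
from h import *
from station import cams
import cv2
for n in('wrist','side'):
    f=cams.grab_frame(n); cv2.imwrite(f'pics/{n}5.png',f['color'][:,:,::-1])
s=cv2.imread('pics/side5.png'); cv2.imwrite('pics/side5c.png',cv2.resize(s[200:300,270:400],None,fx=5,fy=5,interpolation=cv2.INTER_CUBIC))
go(*tr(-.09,0,.069))
from station import arm
print(wt(arm.get_obs()['tool_pos']))
E
```

```text
time: 8.25
tool_pos: [0.5637, -0.1015, 0.0707]
orientation: [[0.001, -0.134, 0.991], [-0.0, 0.991, 0.134], [-1.0, -0.0, 0.001]]
ft_force: [-0.3, 0.1, -1.3]
finger_gap: 0.019
8.35 [ 0.5636 -0.1015  0.0706] z az 7.687682176346349 tilt -0.000176779118173111 0.0005057245819674757 F [0.0872 0.2627 0.1593] gap 0.01829624437595216 
 tool shift [ 0.0016 -0.001  -0.0016]
[-0.089  -0.0016]
```

View pics/wrist5.png

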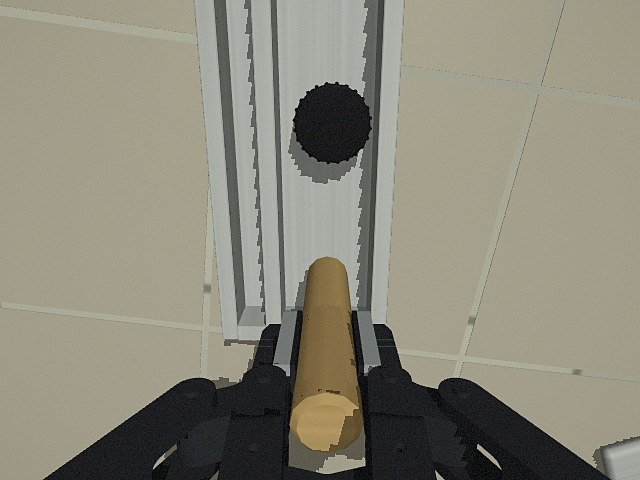

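View pics/side5c.png

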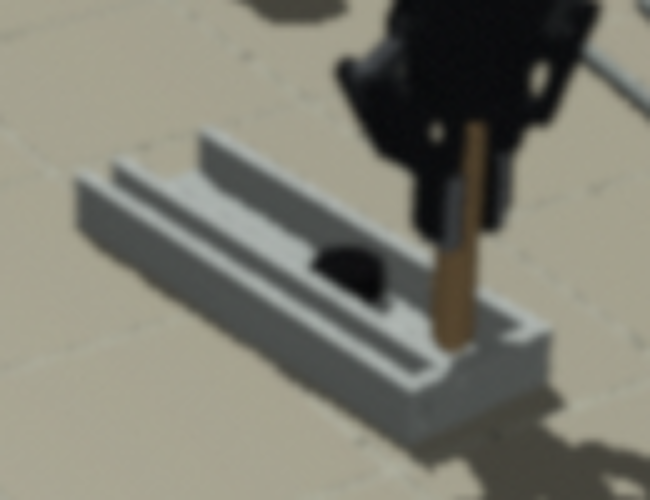

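```bash
python3 -m pendant '[[[0.0015,0.001,-0.0015],[0,0,0],0],[[0,0.004,0],[0,0,0],0],[[0,0.004,0],[0,0,0],0],[[0,0.004,0],[0,0,0],0],[[0,0.004,0],[0,0,0],0],[[0,0.004,0],[0,0,0],0],[[0,0.004,0],[0,0,0],0],[[0,0.004,0],[0,0,0],0],[[0,0.004,0],[0,0,0],0],[[0,0.004,0],[0,0,0],0],[[0,0.004,0],[0,0,0],0],[[0,0.004,0],[0,0,0],0]]'
python3 -c "
from h import *
go(*tr(.122,0,.069))
from station import arm
print(wt(arm.get_obs()['tool_pos']))"
```

```text
time: 9.55
tool_pos: [0.5559, -0.0569, 0.0688]
orientation: [[-0.0, -0.134, 0.991], [-0.0, 0.991, 0.134], [-1.0, -0.0, -0.0]]
ft_force: [0.1, -0.4, -0.5]
finger_gap: 0.0187
9.55 [ 0.5559 -0.0569  0.0688] z az 7.672910215867219 tilt -7.483987321133448e-05 -6.553182115018274e-05 F [ 0.0804 -0.3971 -0.4796] gap 0.018727345972181425 
 tool shift [-0.0002  0.1657  0.001 ]
[-0.0437  0.0003]
```

```bash
python3 -m pendant '[[[0,0.004,0],[0,0,0],0],[[0,0.004,0],[0,0,0],0],[[0,0.004,0],[0,0,0],0],[[0,0.004,0],[0,0,0],0],[[0,0.004,0],[0,0,0],0],[[0,0.004,0],[0,0,0],0],[[0,0.004,0],[0,0,0],0],[[0,0.004,0],[0,0,0],0],[[0,0.004,0],[0,0,0],0],[[0,0.004,0],[0,0,0],0],[[0,0.004,0],[0,0,0],0],[[0,0.004,0],[0,0,0],0]]'
python3 - <<'E'
from h import *
from station import cams,arm
import cv2
f=cams.grab_frame('wrist'); cv2.imwrite('pics/wrist6.png',f['color'][:,:,::-1])
go(*tr(.122,0,.069))
print(wt(arm.get_obs()['tool_pos']))
E
```

```text
time: 10.75
tool_pos: [0.5495, -0.0092, 0.0688]
orientation: [[-0.0, -0.134, 0.991], [-0.0, 0.991, 0.134], [-1.0, -0.0, -0.0]]
ft_force: [-0.5, -0.6, -0.4]
finger_gap: 0.0186
10.8 [ 0.5493 -0.0082  0.0687] z az 7.751462108274939 tilt 0.0009189402628116356 -0.000275514664467492 F [-0.269   1.0546  0.6222] gap 0.018163659255863177 
 tool shift [-0.0002  0.1165  0.0011]
[0.0055 0.0005]
```

View pics/wrist6.png

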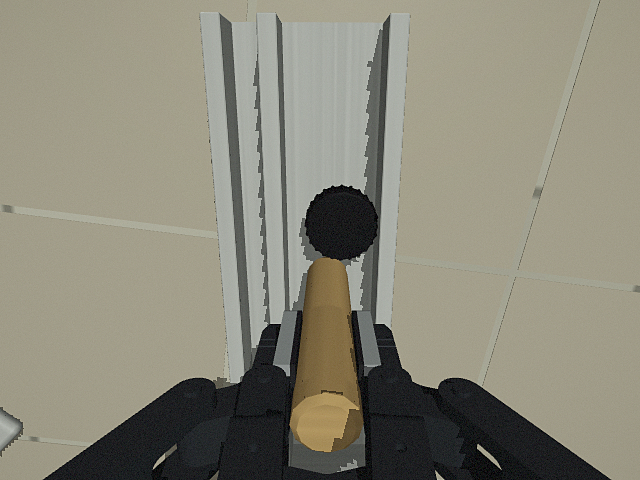

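The cap is at (342,221), directly ahead of the stick end at (327,262), which is still low in the groove. I'll continue the sweep.

```bash
python3 -m pendant '[[[0,0.004,0.001],[0,0,0],0],[[0,0.004,0],[0,0,0],0],[[0,0.004,0],[0,0,0],0],[[0,0.004,0],[0,0,0],0],[[0,0.004,0],[0,0,0],0],[[0,0.004,0],[0,0,0],0],[[0,0.004,0],[0,0,0],0],[[0,0.004,0],[0,0,0],0],[[0,0.004,0],[0,0,0],0],[[0,0.004,0],[0,0,0],0],[[0,0.004,0],[0,0,0],0],[[0,0.004,0],[0,0,0],0]]'; python3 -m pendant '[[[0,0.004,0],[0,0,0],0],[[0,0.004,0],[0,0,0],0],[[0,0.004,0],[0,0,0],0],[[0,0.004,0],[0,0,0],0],[[0,0.004,0],[0,0,0],0],[[0,0.004,0],[0,0,0],0],[[0,0.004,0],[0,0,0],0],[[0,0.004,0],[0,0,0],0],[[0,0.004,0],[0,0,0],0],[[0,0.004,0],[0,0,0],0],[[0,0.004,0],[0,0,0],0],[[0,0.004,0],[0,0,0],0]]'
python3 - <<'E'
from h import *
from station import cams,arm
import cv2
f=cams.grab_frame('wrist'); cv2.imwrite('pics/wrist7.png',f['color'][:,:,::-1])
go(*tr(.122,0,.069))
print(wt(arm.get_obs()['tool_pos']))
E
```

```text
time: 12.0
tool_pos: [0.544, 0.0385, 0.0688]
orientation: [[-0.0, -0.134, 0.991], [-0.0, 0.991, 0.134], [-1.0, -0.0, -0.0]]
ft_force: [-0.3, 0.3, -0.5]
finger_gap: 0.0185
time: 13.2
tool_pos: [0.5376, 0.086, 0.0688]
orientation: [[-0.0, -0.134, 0.991], [-0.0, 0.991, 0.134], [-1.0, -0.0, -0.0]]
ft_force: [-0.3, 0.2, 0.2]
finger_gap: 0.0187
13.25 [0.5374 0.0871 0.0687] z az 7.750948563987988 tilt 0.0008279767891726844 -0.0003237913390823464 F [ 0.4154  1.6338 -1.0769] gap 0.01853392228380606 
 tool shift [-0.0003  0.0206  0.    ]
[ 0.1014 -0.0001]
```

View pics/wrist7.png

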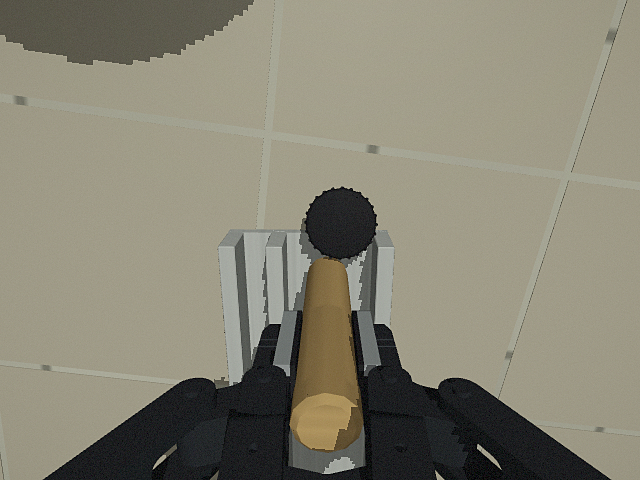

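```bash
python3 -m pendant '[[[0,0.004,0],[0,0,0],0],[[0,0.004,0],[0,0,0],0],[[0,0.004,0],[0,0,0],0],[[0,0.004,0],[0,0,0],0],[[0,0.004,0],[0,0,0],0],[[0,0.004,0],[0,0,0],0],[[0,0.002,0],[0,0,0],0],[[0,0,0],[0,0,0],0],[[0,0,0],[0,0,0],0]]'
python3 - <<'E'
from h import *
from station import cams,arm
import cv2
f=cams.grab_frame('wrist'); cv2.imwrite('pics/wrist8.png',f['color'][:,:,::-1])
C['w']=C['w1'][:3]+(f['eye'],f['orientation'])
f=cams.grab_frame('side'); s=f['color'][:,:,::-1]; cv2.imwrite('pics/side8.png',cv2.resize(s[130:330,170:400],None,fx=3,fy=3))
go(*tr(.122,0,.069))
print(wt(arm.get_obs()['tool_pos']))
E
```

```text
time: 14.15
tool_pos: [0.5342, 0.1113, 0.0688]
orientation: [[0.0, -0.133, 0.991], [-0.0, 0.991, 0.133], [-1.0, -0.0, 0.0]]
ft_force: [-0.5, -0.6, 0.0]
finger_gap: 0.0186
14.25 [0.5342 0.1112 0.0688] z az 7.655651072354119 tilt -0.00022000150304285338 -2.5522857426465756e-05 F [ 0.651   0.8484 -0.0571] gap 0.018518304120347003 
 tool shift [-0.0002 -0.0037 -0.    ]
[ 0.1257 -0.    ]
```

View pics/wrist8.png

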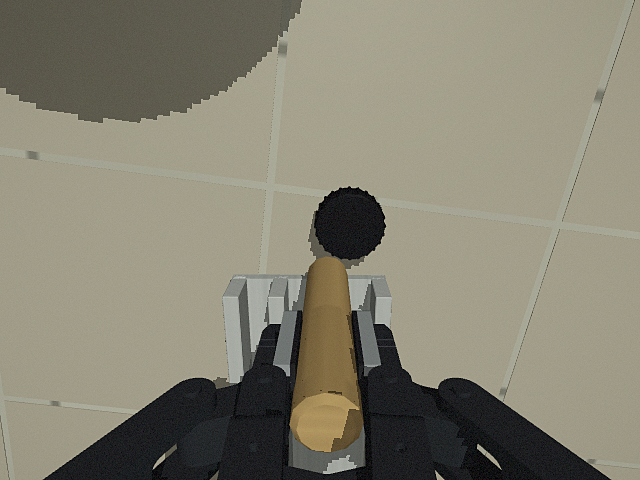

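View pics/side8.png

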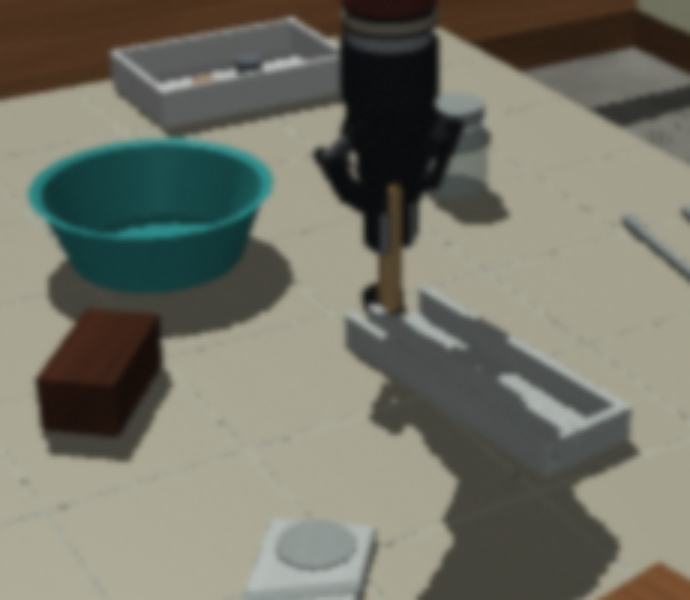

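```bash
python3 -m pendant '[[[0,-0.005,0],[0,0,0],0],[[-0.03,0,0],[0,0,0],0],[[-0.03,0,0],[0,0,0],0],[[-0.03,0,0],[0,0,0],0],[[0,0,0],[0,0,0],0]]'
python3 - <<'E'
from h import *
from station import cams,arm
import cv2
print('floor',p2w('top',172,286,.005))
for n in('top',):
    f=cams.grab_frame(n); cv2.imwrite('pics/top9.png',cv2.resize(f['color'][180:360,80:320,::-1],None,fx=3,fy=3))
go(.42,.321,.159)
o=arm.get_obs()
for c in ([.42,.321],):
  t=np.linspace(0,2*np.pi,400); q=np.array([w2p('top',[c[0]+.1*np.cos(a),c[1]+.1*np.sin(a),.066]) for a in t]);print(q.min(0),q.max(0))
  q=np.array([w2p('top',[c[0]+.07*np.cos(a),c[1]+.07*np.sin(a),.005]) for a in t]);print('floor',q.min(0),q.max(0))
E
```

```text
time: 14.75
tool_pos: [0.5379, 0.1058, 0.1628]
orientation: [[0.009, -0.133, 0.991], [0.001, 0.991, 0.133], [-1.0, 0.0, 0.009]]
ft_force: [0.3, 0.2, 0.3]
finger_gap: 0.0187
floor [0.42   0.3093 0.005 ]
14.8 [0.5363 0.1059 0.1608] z az 7.6322025021132225 tilt 0.00016410206423577364 0.004799213263331956 F [-0.1418 -0.0488 -0.5371] gap 0.018765884310995837 
 tool shift [ 0.0014  0.2286 -0.0867]
[105.3462 235.7714] [206.7241 338.1589]
floor [132.8717 252.3135] [199.958  320.0383]
```

View pics/top9.png

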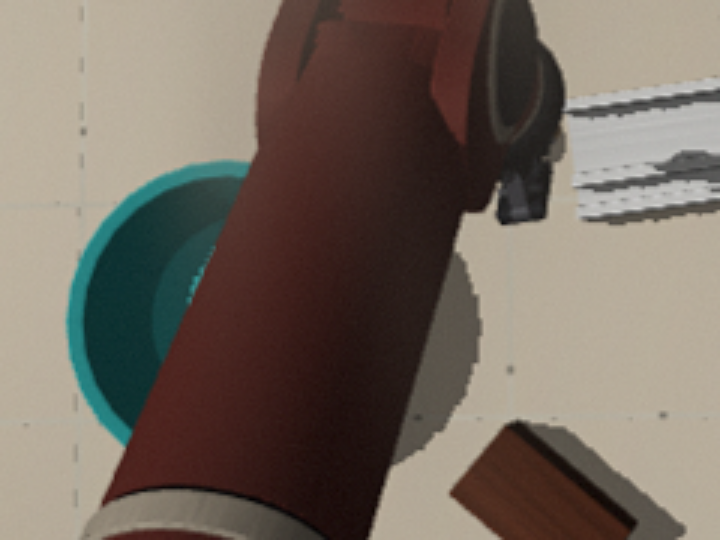

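```bash
python3 -m pendant '[[[0,0.0381,-0.0145],[0,0,0],0],[[0,0.0381,-0.0145],[0,0,0],0],[[0,0.0381,-0.0145],[0,0,0],0],[[0,0.0381,-0.0145],[0,0,0],0],[[0,0.0381,-0.0145],[0,0,0],0],[[0,0.0381,-0.0145],[0,0,0],0],[[0,0,0],[0,0,0],0],[[0,0,0],[0,0,0],0]]'
python3 - <<'E'
from h import *
from station import cams,arm
import cv2
f=cams.grab_frame('wrist'); cv2.imwrite('pics/wrist10.png',f['color'][:,:,::-1])
f=cams.grab_frame('side'); cv2.imwrite('pics/side10.png',f['color'][:,:,::-1])
go(.42,.321,.068)
E
```

```text
time: 15.6
tool_pos: [0.4168, 0.3218, 0.1575]
orientation: [[-0.002, -0.136, 0.991], [-0.002, 0.991, 0.136], [-1.0, -0.002, -0.002]]
ft_force: [0.1, -1.1, 0.3]
finger_gap: 0.019
15.7 [0.4185 0.3196 0.1582] z az 7.550475260153973 tilt -0.0019222989369306208 -0.0008369674923850805 F [ 0.5057 -1.0941 -0.1147] gap 0.018803772141808683 
 tool shift [0.0902 0.0013 0.0017]
```

View pics/wrist10.png

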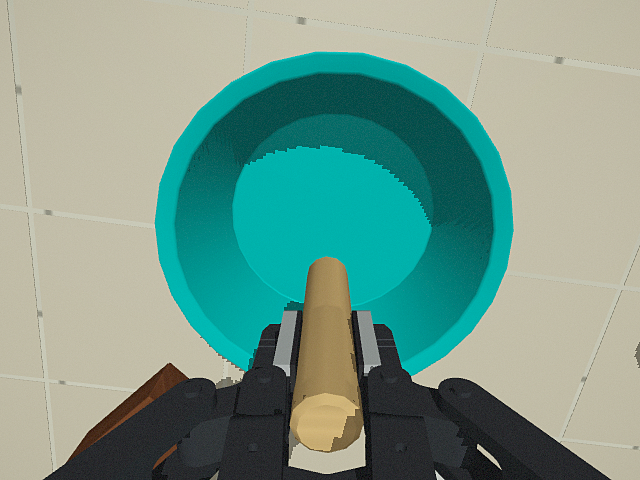

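View pics/side10.png

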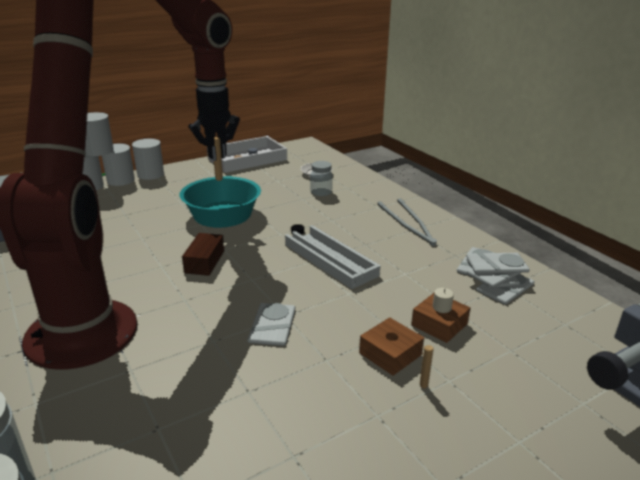

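```bash
python3 -m pendant '[[[0.03,0.001,0.001],[0,0,0],0],[[0.03,0,0],[0,0,0],0],[[0.02,0,0],[0,0,0],0],[[0.01,0,0],[0,0,0],0],[[0.002,0,0],[0,0,0],0],[[0,0,0],[0,0,0],0],[[0,0,0],[0,0,0],0],[[0,0,0],[0,0,0],0.5],[[0,0,0],[0,0,0],0.6],[[0,0,0],[0,0,0],0.6],[[0,0,0],[0,0,0],0.6],[[0,0,0],[0,0,0],0.6]]'
python3 -m pendant '[[[-0.01,0,0],[0,0,0],0.7],[[-0.02,0,0],[0,0,0],0.7],[[-0.03,0,0],[0,0,0],0.7],[[-0.04,0,0],[0,0,0],0.7],[[-0.04,0,0],[0,0,0],0.7],[[-0.02,0,0],[0,0,0],0.7],[[0,0,0],[0,0,0],0.7],[[0,0,0],[0,0,0],0.7]]'
python3 - <<'E'
from h import *
from station import cams,arm
import cv2
f=cams.grab_frame('wrist'); cv2.imwrite('pics/wrist11.png',f['color'][:,:,::-1])
f=cams.grab_frame('side'); cv2.imwrite('pics/side11.png',cv2.resize(f['color'][130:300,150:400,::-1],None,fx=3,fy=3))
E
```

```text
time: 16.9
tool_pos: [0.4189, 0.3227, 0.0669]
orientation: [[0.0, -0.134, 0.991], [0.0, 0.991, 0.134], [-1.0, 0.0, 0.0]]
ft_force: [0.3, -0.8, 0.0]
finger_gap: 0.0511
time: 17.7
tool_pos: [0.4186, 0.3225, 0.2271]
orientation: [[-0.0, -0.134, 0.991], [0.0, 0.991, 0.134], [-1.0, 0.0, -0.0]]
ft_force: [0.3, -0.2, -0.5]
finger_gap: 0.0596
```

View pics/wrist11.png

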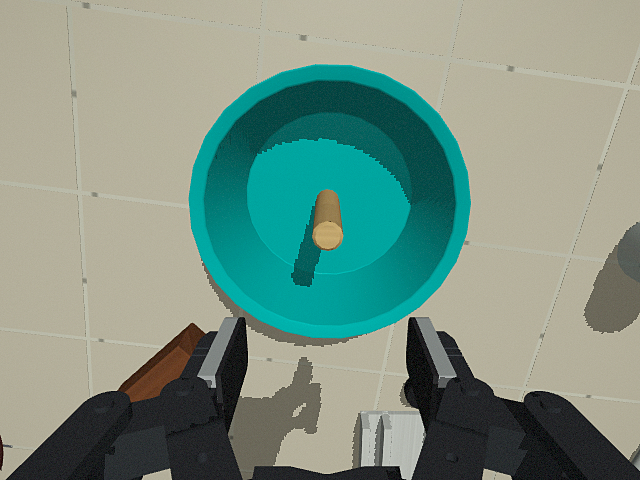

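View pics/side11.png

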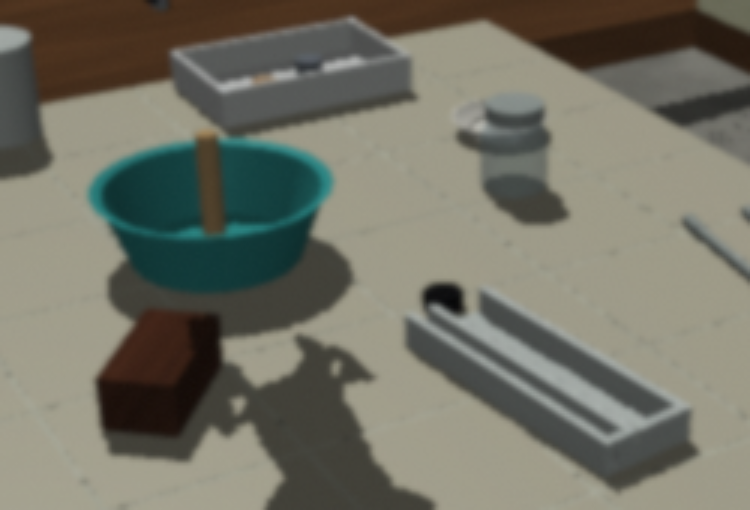

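```bash
python3 - <<'E'
from h import *
u=cr(150,130,3,442,298)
for z in(.008,.014,.022):print(z,wt(p2w('side',*u,z)))
from station import cams
import cv2
f=cams.grab_frame('top'); cv2.imwrite('pics/top12.png',cv2.resize(f['color'][180:360,80:320,::-1],None,fx=3,fy=3))
E
```

```text
0.008 [ 0.1531 -0.0137]
0.014 [ 0.144 -0.007]
0.022 [0.132  0.0021]
```

View pics/top12.png

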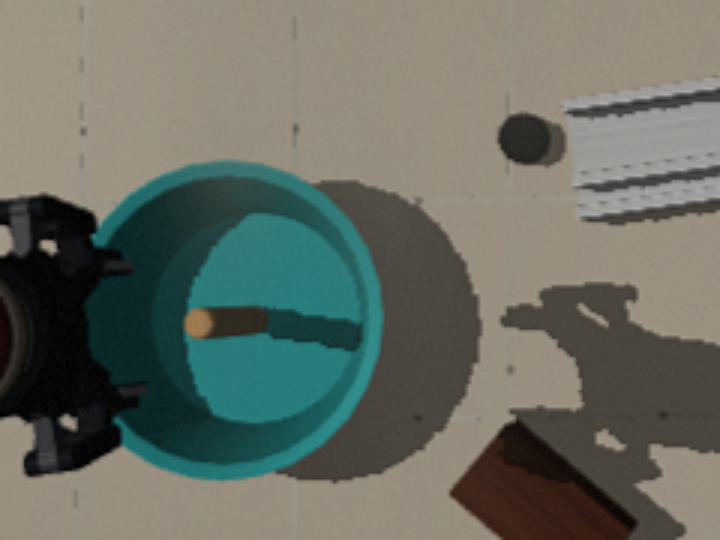

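The cap at (525,138) is fully off the track, with a gap to its open end. The stick stands in the basin and the gripper is clear of everything.

```bash
python3 -c "
from h import *
print(wt(p2w('top',*cr(80,180,3,525,138),.016)))
from station import order
print(order.sign_off())"
```

```text
[ 0.1485 -0.0111]
the job is handed in; nothing more can be done
None
```

I pushed the cap out of the wide groove onto the bench and put the stick in the basin. The job was handed in at about 18 s of the 54 s allowed.

- **Stick and sweep:** I took the thicker stick, the one standing in the block. Its end entered the wide groove at about x = −89 mm and ran at 4 cm/s to about x = +126 mm. By the tool readings it stayed within about 2 mm of the centre line, with its foot roughly 12 to 14 mm above the bench.
- **Cap:** The top camera puts its centre at about x = +148 mm, 28 mm past the track's end. The side camera gives 132 to 153 mm, depending on the height assumed. Both are past the required 125 mm.
- **Basin:** The stick stands upright near the middle of the basin, and the gripper is open about 16 cm above and clear of everything.
- **Disagreements:** The cameras differed by up to about 6 mm on the track's position along its length, so I used a value between them. No check failed, and no verdict was reported.

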